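# Uncouple the used suction filter and discard it

### The job

The suction filter with the orange cap on the grey suction block is used up. Draw its knurled steel sleeve straight up against the spring until the coupling lets go, pull the filter off its nipple so that the sleeve snaps forward again, and put it in the teal bin beside the block. Leave the white-capped filter coupled where it is.

Things in the scene. Friction and masses are not known exactly. Their poses are not given: they have to be found in the camera images.
- used_filter: Used filter: upright quick coupling 58 mm tall with an ORANGE cap, about 0.14 kg, seated on a nipple. Origin: centre of its lower rim, on the block's top at the start; z up its axis, y along the row of nipples. Above the origin: tube 24 mm across, 0 to 40 mm; knurled steel sleeve 36 mm across, 6 to 30 mm at rest; cap 30 mm across, 40 to 58 mm. Fingers reach past the cap to the sleeve.
- used_filter_sleeve (a joint): How far the orange filter's sleeve is drawn back (up, towards its cap), m: 0 forward (rest), 0.009 fully back. Spring: 5 N at rest, 8.5 N fully back; with lock friction the pull is 7 to 12 N. Drawn up 6 mm or more it unlocks, and the same pull lifts the filter off; pulled by cap or tube it stays locked. Once 30 mm up it is clear of the nipple and the sleeve snaps forward by itself.
- clean_filter: Clean filter: the same coupling, but with a WHITE cap, locked on the neighbouring nipple, 90 mm from the orange one on either side. It stays where it is. Origin: centre of its lower rim, on the block's top; z up.
- suction_block: Grey block fixed to the worktop, 60 mm (x) by 270 mm (y), top 36 mm above the worktop. Origin: centre of its underside, z up. Three brass nipples 24 mm tall stand on its top at y = +90, 0 and -90 mm; the filters sit on the first two, either way round, the third is bare.
- used_bin: Teal open plastic bin to the right of the block (not the one far off along the worktop), fixed, 166 mm along its x, 206 mm along its y, 102 mm tall; floor 3 mm thick, about 128 x 168 mm, walls flaring slightly outward; a little blue waste shows on its floor. Origin: centre of its underside, z up.
Not all that is in view belongs to the job. Leave any red or yellow look-alike of the used_filter alone.

How it is judged (in metres and radians):
On the way, in this order (a step that is already met when the one before it is completed fails the run):
1. the orange filter's sleeve is drawn back while the filter still sits on its nipple (value of joint used_filter_sleeve above 0.004 m and distance of used_filter from where it was at the start of the episode below 0.01 m).
2. the orange filter is lifted clear of the nipple and its sleeve has snapped forward (height (world z) of used_filter above 0.062 m and value of joint used_filter_sleeve below 0.002 m), for 0.05 s.
At the end, for the whole second after the job is handed in: The orange filter rests inside the teal bin, in any attitude: centre of its lower rim within 75 mm (x) and 95 mm (y) of the bin's middle and less than 75 mm above its underside; its sleeve is forward (within 2 mm); the white filter is within 12 mm of its start (x of used_filter in the frame of used_bin between -0.075 and 0.075 m and y of used_filter in the frame of used_bin between -0.095 and 0.095 m and z of used_filter in the frame of used_bin below 0.075 m and linear speed of used_filter below 0.03 m/s and value of joint used_filter_sleeve below 0.002 m and distance of clean_filter from where it was at the start of the episode below 0.012 m); the robot touches nothing.
It fails at once if the white filter is pulled off or shifted (distance of clean_filter from where it was at the start of the episode above 0.015 m).
It fails at once if the white filter is tipped over (angle between clean_filter's own z axis and vertical above 0.35 rad).
It also fails if it takes over 45 s, if anything falls off the work surface, if the arm or the gripper's body presses on something with over 40 N, if the wrist force passes 120 N, or if a joint passes its speed limit or range.

### The arm

A 7-joint arm with a two-finger parallel gripper is mounted at the origin on a cart in front of the work surface, level with it; the furniture and walls round the work are solid. World frame = base frame: x ahead of the robot, y to its left, z up, the work surface at z = 0. Lengths are in mm, angles in rad, forces in N, time in s.
With the tool pointing down it reaches from about 400 to 875 mm from the base axis. Payload 19.3 kg.
Tool frame: the origin (TCP) lies at the very end of the fingers, on their centre line; the grasp point (between the pads) lies 19 mm behind it (grip_point_offset is the z of the grasp point in the tool frame, in mm); z points along the fingers, y is the line along which they close (so a half turn about z gives the same grasp; the last joint's range is limited). The gripper opens to 85 mm and grips with 20 to 120 N. Pads are 22 mm wide; open, the fingers measure 114 mm over their backs; the gripper's body (76 mm by 85 mm) begins 54 mm behind the grasp point. The pads swing forward as they close: fully open they stand 13 mm farther back than shut.
Start: joints at [-0.07, 0.521, -0.036, 1.599, 0.021, 1.021, -0.113], TCP at [624.992, -0.025, 231.291] pointing down, gripper open.
Joint ranges: [-2.91, 2.91], [-0.3, 2.13], [-1.5, 1.42], [0.17, 2.43], [-1.26, 4.41], [0.16, 1.93], [-2.52, 2.52]. Speed limits (rad/s): [1.89, 1.89, 2.39, 2.39, 3.01, 3.01, 3.01].

### API

Orientations are given as a 3x3 rotation matrix whose columns are the frame's x, y, z axes.
In Python, from workcell import movep, movel, goto_joints, open_gripper, clamp, wait, inverse_kinematics, read_state, camera, PlanningError, finish_job, grip_point_offset gives the robot as it stands. Calls block until the motion is done:
- movep(position, orientation): joint-space move of the TCP to a pose.
- movel(position, frame=None, max_speed=150, guard=None): straight line of the TCP; frame=None keeps the orientation; max_speed is the mean speed in mm/s. With guard (N) it stops when the force on the tool has changed by that much, and returns True; else False.
- goto_joints(angles): joint-space move.
- open_gripper() and clamp(): open the fingers fully, or close them until they stop; the grip force is fixed at half the most.
- wait(seconds).
- inverse_kinematics(position, orientation): joint angles nearest the present ones, or None.
- read_state(): the state.
- camera(name): name is "scene" or "side" or "wrist"; returns a dict with "image" (480x640x3 uint8, blue, green, red), "range_z" (480x640 float32, mm along the optical axis (not along the pixel's ray), 0 where there is no reading), "fx", "fy", "cx", "cy" (pixels), "cam_to_world" (4x4, takes a point from camera to world coordinates). Camera axes: x right, y up, looking along -z (the intrinsics and any distortion apply to the point x, -y, -z); pixel columns grow to the right and rows downward; lengths in mm; the calibration is good to about 2 mm. The wrist camera is an equidistant fisheye: a pixel r from the principal point sees the ray r / f radians off the axis. A picture is of the moment at which its call begins.
A pose or a line that the arm cannot do raises PlanningError and nothing moves.
- finish_job(): hands the job in; it is judged then, once.
The state is a dict: "time": time; "qpos": joint angles; "qvel": joint speeds; "joint_efforts": joint torques, N m; "eef_pos": TCP position; "tool_rot": TCP orientation; "ft_force": force on the tool from outside, world axes, zero at the start; "torque": the same for the moment, N m; "finger_gap": finger opening in mm; "gripper_force": force on a finger pad.
Only numpy, scipy, OpenCV 4.12 (cv2) and the standard library are available. Lean on these libraries where they do the work, as an engineer would, in place of code of your own. Each camera call takes 0.05 s, during which the arm holds its last target. There are 200 camera calls.

## Working session

There is one attempt and no reset: what is moved stays moved. The work goes in short steps, each a Python script; the robot and the scene stay as the last script left them, time stands still between calls to the robot, and variables do not carry over. Pictures are saved under pics/ and viewed, at most 10 in all, crops included, and the job is handed in when it is done.

```bash
ls; mkdir -p pics
python3 - <<'E'
from workcell import *
import cv2,numpy as np
print(grip_point_offset)
for n in ("scene","side"):
    c=camera(n); np.savez(f"pics/{n}.npz",**c); cv2.imwrite(f"pics/{n}0.png",c["image"])
    print(n,c["fx"],c["cx"],c["cy"],np.round(c["cam_to_world"],3).tolist())
E
```

```text
pics
-18.700000000000003
scene 582.3438482079357 315.5248695120003 238.34682464055456 [[-0.653, 0.446, -0.612, -318.192], [-0.757, -0.405, 0.513, 641.256], [-0.018, 0.798, 0.602, 880.568], [0.0, 0.0, 0.0, 1.0]]
side 496.76156522974463 315.45731826567885 237.521488500042 [[-0.943, 0.173, -0.285, 185.407], [-0.333, -0.524, 0.784, 838.288], [-0.014, 0.834, 0.551, 707.829], [0.0, 0.0, 0.0, 1.0]]
```

View pics/scene0.png

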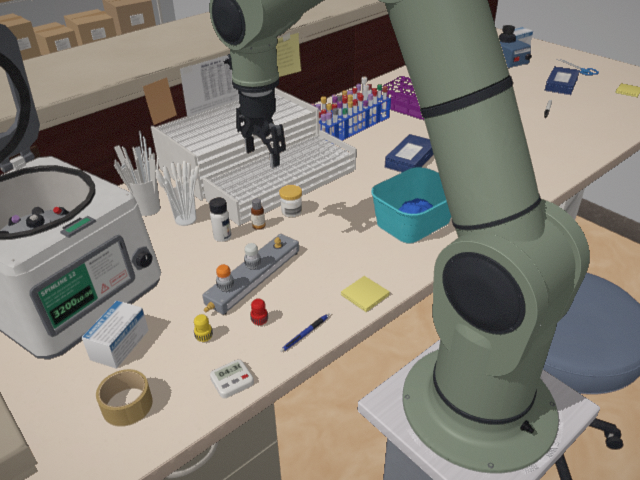

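View pics/side0.png

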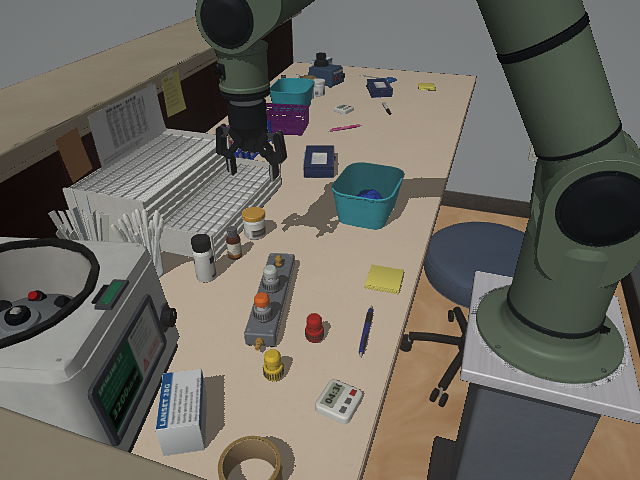

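Orange cap: scene (223,271), side (262,300). White cap: scene (252,254), side (270,275). The bare nipple is on the far side. Teal bin: scene (410,205), side (368,195). The red and yellow look-alikes stand in front.

```bash
cat > h.py <<'E'
import numpy as np,cv2
def ray(c,u,v):
    M=c["cam_to_world"]; d=np.array([(u-c["cx"])/c["fx"],-(v-c["cy"])/c["fy"],-1.])
    return M[:3,3],M[:3,:3]@d
def onplane(c,u,v,z):
    o,d=ray(c,u,v); return o+d*(z-o[2])/d[2]
def cloud(c,m):
    v,u=np.nonzero(m&(c["range_z"]>0)); o,_=ray(c,0,0)
    d=np.stack([(u-c["cx"])/c["fx"],-(v-c["cy"])/c["fy"],-np.ones(len(u))],1)*c["range_z"][v,u][:,None]
    return d@c["cam_to_world"][:3,:3].T+o
def tri(rs):
    A=np.zeros((3,3));b=np.zeros(3)
    for o,d in rs:
        d=d/np.linalg.norm(d);P=np.eye(3)-np.outer(d,d);A+=P;b+=P@o
    p=np.linalg.solve(A,b); return p,[np.linalg.norm(np.cross(p-o,d/np.linalg.norm(d))) for o,d in rs]
def blob(c,lo,hi,near,r):
    m=cv2.inRange(cv2.cvtColor(c["image"],cv2.COLOR_BGR2HSV),lo,hi)
    k=np.zeros_like(m);cv2.circle(k,near,r,255,-1);m&=k
    return m>0
E
python3 - <<'E'
from h import *
np.set_printoptions(precision=1,suppress=True)
S={n:dict(np.load(f"pics/{n}.npz")) for n in("scene","side")}
spec={"orange":((5,150,120),(18,255,255),{"scene":((223,271),14),"side":((262,300),16)},85),
"white":((0,0,170),(180,45,255),{"scene":((252,251),10),"side":((270,272),12)},85)}
for k,(lo,hi,nn,z) in spec.items():
    rs=[]
    for n,c in S.items():
        m=blob(c,lo,hi,*nn[n]); v,u=np.nonzero(m); uc,vc=(u.min()+u.max())/2,(v.min()+v.max())/2
        rs.append(ray(c,uc,vc)); P=cloud(c,m)
        top=P[P[:,2]>P[:,2].max()-5]
        print(k,n,len(u),uc,vc,onplane(c,uc,vc,z),"cloud top z",np.percentile(P[:,2],[5,50,95]),"topmean",top.mean(0))
    print(tri(rs))
for n,near in(("scene",(410,205)),("side",(368,195))):
    c=S[n];m=blob(c,(80,100,50),(98,255,255),near,55);P=cloud(c,m)
    print("bin",n,m.sum(),np.percentile(P,[0,1,99,100],axis=0))
    rim=P[P[:,2]>94]; r=cv2.minAreaRect(rim[:,:2].astype(np.float32)); print("rim",len(rim),r)
# block top by height near the filters
P=np.vstack([cloud(c,np.ones((480,640),bool)) for c in S.values()])
o=tri(rs)[0]
Q=P[(abs(P[:,2]-36)<4)&(np.hypot(*(P[:,:2]-o[:2]).T)<150)]
print("block",len(Q),np.median(Q[:,2]),cv2.minAreaRect(Q[:,:2].astype(np.float32)),np.percentile(Q,[1,99],axis=0))
E
```

```text
orange scene 140 223.0 271.0 [534.3 184.3  85. ] cloud top z [82.1 93.  98. ] topmean [530.9 186.6  96.4]
orange side 171 261.0 299.5 [534.8 188.   85. ] cloud top z [79.  91.1 95. ] topmean [534.4 188.8  94. ]
(array([538. , 182.5,  80.7]), [np.float64(0.7907237196905782), np.float64(0.7907237196906481)])
white scene 158 251.5 249.5 [553.8  95.9  85. ] cloud top z [ 0.2 88.5 98. ] topmean [553.3  98.6  96.4]
white side 25 268.5 269.0 [560.7  94.6  85. ] cloud top z [88.7 91.6 94.5] topmean [553.9 109.   92.4]
(array([562.5,  90.2,  79.3]), [np.float64(1.8028850668304526), np.float64(1.802885066830341)])
bin scene 3947 [[ 102.6 -536.9    3.6]
 [ 376.3 -437.6    9.2]
 [ 536.4 -236.1  104.5]
 [ 618.9   37.8  409.2]]
rim 508 ((324.2709045410156, -186.0989990234375), (177.60240173339844, 629.5785522460938), 47.151123046875)
bin side 3444 [[ 373.8 -443.2   -0.1]
 [ 378.7 -437.5    5.1]
 [ 537.2 -233.4  102.2]
 [ 542.4 -229.6  104.3]]
rim 445 ((457.7995910644531, -336.2867431640625), (213.38088989257812, 165.9791259765625), 88.46295928955078)
block 2901 36.656585177260126 ((553.6854858398438, 99.94544982910156), (181.60923767089844, 264.6885986328125), 42.088260650634766) [[499.6 -31.   32.5]
 [606.2 232.2  39.9]]
```

Orange and white come out about 91 mm apart (expected 90), the cap top is at about 94 mm and the bin rim is 166 x 213 mm, so the sizes agree. Next I'll refine with the wrist camera from above and locate the look-alikes.

Run:
```python
from workcell import *
from h import *
np.set_printoptions(precision=2,suppress=True)
S={n:dict(np.load(f"pics/{n}.npz")) for n in("scene","side")}
for n,c in S.items():
    hs=((0,150,80),(4,255,255),{"scene":((259,312),16),"side":((314,327),18)}[n])
    ys=((22,150,120),(33,255,255),{"scene":((203,328),16),"side":((273,365),18)}[n])
    for k,a in(("red",hs),("yel",ys)):
        P=cloud(c,blob(c,a[0],a[1],*a[2])); print(n,k,np.median(P,axis=0),P[:,2].max())
print(read_state()["tool_rot"])
r=np.array([22,-89,0.]);r/=np.linalg.norm(r)
best=None
for s in(1,-1):
    y=s*np.array([-r[1],r[0],0]); z=np.array([0,0,-1.]);R=np.stack([np.cross(y,z),y,z],1)
    for a in(0,):
        q=inverse_kinematics([534.5,186,230],R)
        if q is None: continue
        d=np.abs(np.array(q)-read_state()["qpos"]).max(); print(s,d,np.array(q))
        if best is None or d<best[0]: best=(d,R)
movep([534.5,186,230],best[1])
c=camera("wrist");np.savez("pics/w.npz",**c);cv2.imwrite("pics/w0.png",c["image"])
s=read_state();print(s["time"],s["eef_pos"],s["tool_rot"],c["fx"],c["cx"],c["cy"],c["cam_to_world"])
```

```text
scene red [422.84 177.53  44.3 ] 63.13970280722128
scene yel [461.15 289.33  45.43] 63.904261239314906
side red [430.78 183.92  44.55] 61.07310912154992
side yel [468.88 295.87  47.  ] 60.74681100138457
[[-0.  1. -0.]
 [ 1.  0. -0.]
 [-0. -0. -1.]]
1 0.27202333992756733 [-0.34  0.43 -0.13  1.76  0.07  0.96 -0.26]
-1 2.4070026058897076 [-1.19  0.84  1.31  1.8  -0.87  1.23 -2.52]
0.9917 [534.99 185.06 229.97] [[-0.24  0.97  0.  ]
 [ 0.97  0.24 -0.  ]
 [-0.    0.   -1.  ]] 371.64829954431775 320.6633295126828 241.80914466175497 [[  0.97  -0.23  -0.08 514.6 ]
 [  0.24   0.92   0.31 265.3 ]
 [  0.    -0.32   0.95 372.73]
 [  0.     0.     0.     1.  ]]
```

View pics/w0.png

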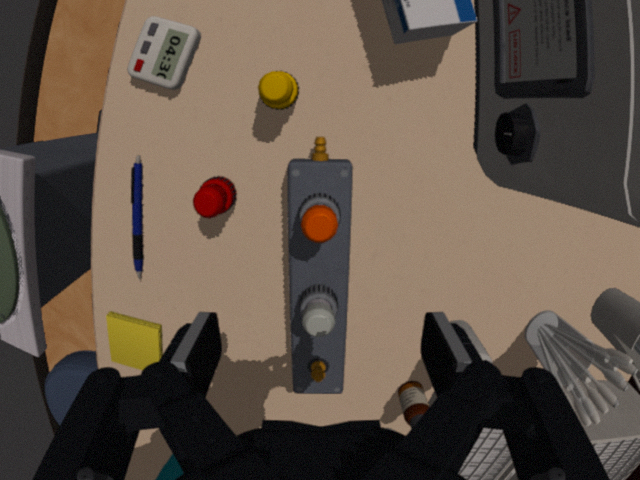

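The wrist view shows the orange cap at (319,223), the white cap at (319,319) and the bare nipple at (318,370). The row lines up with the gripper, and red sits at (214,197), about 108 mm away.

```bash
cat >> h.py <<'E'
def fplane(c,u,v,z):
    x,y=u-c["cx"],v-c["cy"]; r=np.hypot(x,y); t=r/c["fx"]
    k=np.sin(t)/r; M=c["cam_to_world"]; d=M[:3,:3]@np.array([x*k,-y*k,-np.cos(t)])
    return M[:3,3]+d*(z-M[2,3])/d[2]
E
python3 - <<'E'
from h import *
np.set_printoptions(precision=2,suppress=True)
c=dict(np.load("pics/w.npz"))
def ctr(m):
    v,u=np.nonzero(m); return (u.min()+u.max())/2,(v.min()+v.max())/2,len(u)
def face(m):
    (cs,_)=cv2.findContours(m.astype(np.uint8),0,2);return cv2.minEnclosingCircle(max(cs,key=cv2.contourArea))
for k,a,g in(("or",((5,150,60),(18,255,255),(319,223),30),None),("wh",((0,0,130),(180,60,255),(319,319),22),None)):
    m=blob(c,*a); u,v,n=ctr(m); f=face(m); print(k,u,v,n,f,"at94",fplane(c,u,v,94),"at85",fplane(c,u,v,85),"circ",fplane(c,*f[0],94))
    vv,uu=np.nonzero(m)
    print(" x-extent@94",np.linalg.norm(fplane(c,uu.min(),v,94)-fplane(c,uu.max()+1,v,94)))
# corners of block top (36)
for p in((289,160),(351,160),(343,392),(293,392),(318,370)): print(p,fplane(c,*p,36))
E
```

```text
or 319.0 223.5 1088 ((319.0, 223.21621704101562), 18.890058517456055) at94 [532.9  186.89  94.  ] at85 [533.49 184.36  85.  ] circ [532.85 187.12  94.  ]
 x-extent@94 28.895629299722028
wh 319.5 319.5 116 ((320.0, 316.5), 8.381627082824707) at94 [553.89 103.1   94.  ] at85 [555.16  97.86  85.  ] circ [553.58 106.16  94.  ]
 x-extent@94 17.36041701600135
(289, 160) [495.96 222.46  36.  ]
(351, 160) [550.52 235.91  36.  ]
(343, 392) [613.7  -23.82  36.  ]
(293, 392) [555.94 -38.19  36.  ]
(318, 370) [576.63   2.77  36.  ]
```

The block-corner fit puts its centre at (554,99), 267 mm long, with the orange nipple at (533.3,186.7). The cap measurement agrees at (532.9,187). Next: descend, clamp the sleeve and draw it up.

Run:
```python
from workcell import *
from h import *
np.set_printoptions(precision=1,suppress=True)
def p(t):
    s=read_state();print(t,round(s["time"],2),s["eef_pos"],"F",s["ft_force"],"gap",s["finger_gap"],s["gripper_force"])
s=read_state();b=np.array([533.2,186.8,0])
print(movel(b+[0,0,120]),movel(b+[0,0,41],max_speed=80,guard=15));p("down")
c=camera("wrist");cv2.imwrite("pics/w1.png",c["image"])
clamp();p("clamp")
e=np.array(read_state()["eef_pos"])
for dz in(4,8,12):
    movel(e+[0,0,dz],max_speed=20);p(dz)
c=camera("side");cv2.imwrite("pics/s1.png",cv2.resize(c["image"][180:380,160:420],None,fx=2.5,fy=2.5))
```

```text
False False
down 3.01 [533.5 186.9  41.5] F [ 0.4 -0.4 -0.4] gap 85.34335317014614 0.0
clamp 3.59 [533.2 186.8  41.3] F [-1.7  0.4  7.4] gap 31.827490008258305 58.891340049449354
4 3.96 [532.8 186.6  45. ] F [-0.8  0.3 -7. ] gap 31.81529540721 60.05765138659626
8 4.31 [533.5 186.9  50. ] F [-4.5 -1.3  7.4] gap 31.84988341525638 62.23945962265134
12 4.66 [533.6 187.   53.6] F [-1.2  0.   0.3] gap 31.73131288737175 61.44673654111102
```

View pics/s1.png

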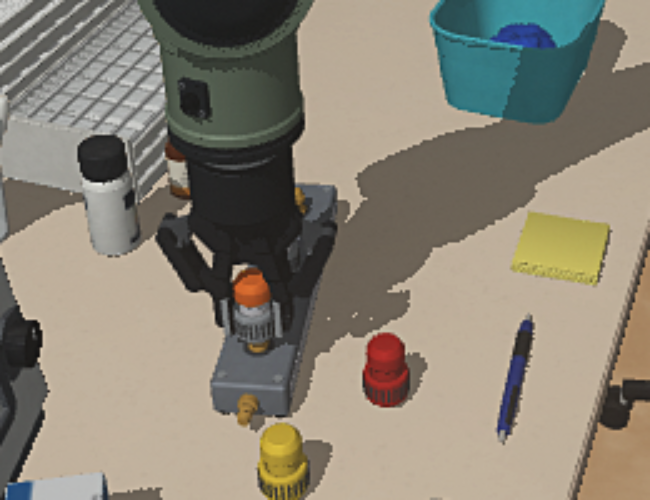

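The fingers hold the knurled sleeve, with the sleeve raised and the brass nipple showing below it at crop (258,348). I'll continue up and check.

Run:
```python
from workcell import *
from h import *
np.set_printoptions(precision=1,suppress=True)
def p(t):
    s=read_state();print(t,round(s["time"],2),s["eef_pos"],"F",s["ft_force"],"gap",s["finger_gap"],s["gripper_force"])
e=np.array([533.2,186.8,41.3])
for dz in(30,60,160):
    movel(e+[0,0,dz],max_speed=60);p(dz)
wait(.2)
a=camera("side");b=camera("scene")
cv2.imwrite("pics/s2.png",np.hstack([cv2.resize(a["image"][150:350,170:370],None,fx=2,fy=2),cv2.resize(b["image"][150:350,130:330],None,fx=2,fy=2)]))
```

```text
30 5.16 [533.5 186.9  71.8] F [-0.2 -0.9 -2.2] gap 31.539970176882765 61.32662221323699
60 5.81 [533.2 186.8 101.4] F [-0.1 -1.1 -1.1] gap 31.89342045748944 61.32601463701576
160 7.62 [533.1 186.8 201. ] F [-0.2  0.7 -1.7] gap 31.787119028104076 61.3258719490841
```

View pics/s2.png

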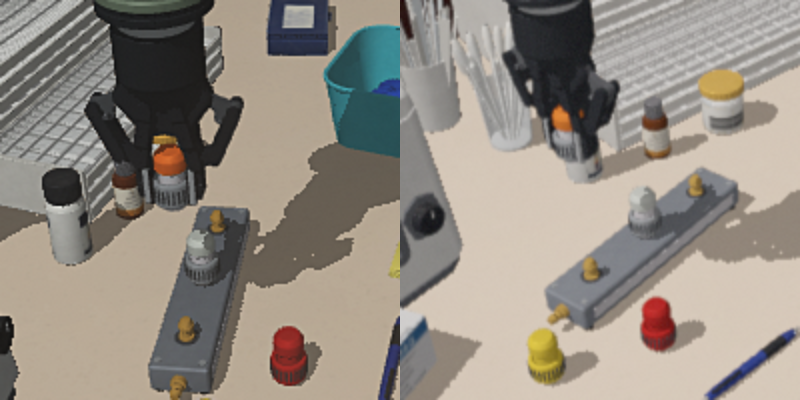

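The filter is off its nipple and in the gripper at left-half (170,175), and the white filter is still on the middle nipple. Now to the bin, with the fingers along its long side.

Run:
```python
from workcell import *
from h import *
np.set_printoptions(precision=2,suppress=True)
def p(t):
    s=read_state();print(t,round(s["time"],2),s["eef_pos"],"F",s["ft_force"],"gap",s["finger_gap"])
b=np.array([458,-336,0.]);z=np.array([0,0,-1.]);q0=np.array(read_state()["qpos"]);L=[]
for s in(1,-1):
    y=np.array([-.026*s,s,0]);y/=np.linalg.norm(y);R=np.stack([np.cross(y,z),y,z],1)
    q=inverse_kinematics(b+[0,0,240],R)
    if q is not None: L.append((np.abs(np.array(q)-q0).max(),R)); print(s,L[-1][0],np.array(q))
L.sort(key=lambda t:t[0])
movel([533.2,186.8,240]);movep(b+[0,0,240],L[0][1]);p("over")
c=camera("wrist");cv2.imwrite("pics/w2.png",c["image"])
```

```text
1 2.282854596204781 [ 0.71  0.43 -0.25  1.73  0.12  0.99  2.01]
-1 0.6099385241400512 [ 0.19  0.46  0.48  1.76 -0.25  0.98 -0.78]
over 10.24 [ 458.8  -334.88  239.84] F [ 0.78  0.22 -1.45] gap 31.787038641961836
```

View pics/w2.png

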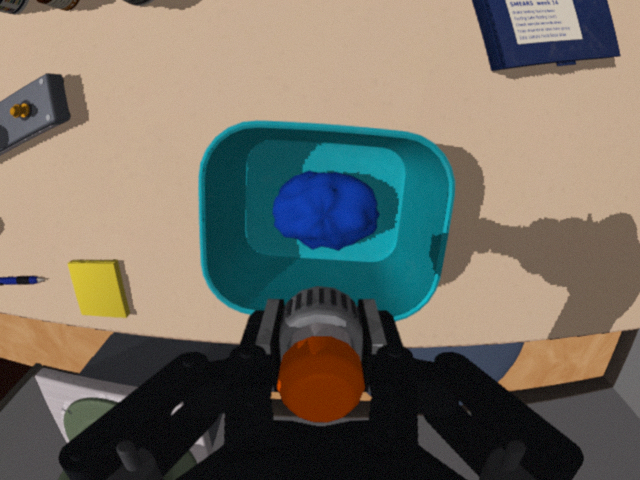

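The bin at (325,215) is aligned with the fingers, and the blue waste lies in its middle. I'll lower under guard, release and retreat.

Run:
```python
from workcell import *
from h import *
np.set_printoptions(precision=2,suppress=True)
def p(t):
    s=read_state();print(t,round(s["time"],2),s["eef_pos"],"F",s["ft_force"],"gap",s["finger_gap"])
b=np.array([458,-336,0.])
movel(b+[0,0,130])
print(movel(b+[0,0,55],max_speed=60,guard=8));p("in")
open_gripper();p("open");wait(.3)
movel(b+[0,0,240]);wait(.5);p("up")
cv2.imwrite("pics/w3.png",camera("wrist")["image"])
cv2.imwrite("pics/s3.png",cv2.resize(camera("side")["image"][120:380,220:440],None,fx=2,fy=2))
```

```text
False
in 12.57 [ 458.16 -336.11   55.33] F [-0.15 -0.06 -1.04] gap 32.17574479265725
open 13.14 [ 458.02 -336.02   55.02] F [ 0.01 -0.21 -0.51] gap 85.48679957201895
up 15.32 [ 457.96 -336.03  239.93] F [ 0.46 -0.56  0.42] gap 85.48256026212749
```

View pics/w3.png

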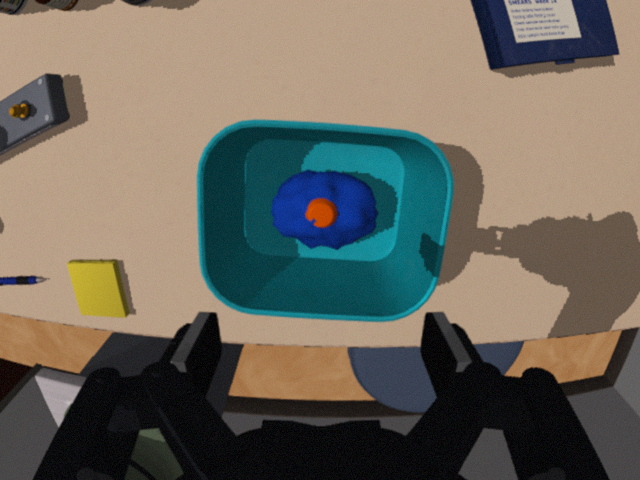

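View pics/s3.png

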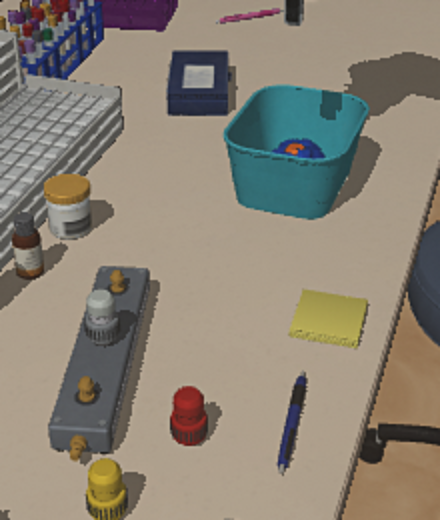

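The orange filter stands in the middle of the bin, sunk in the waste (wrist view (321,212)). The white filter is in place and the gripper is clear, so I'm handing in.

```bash
python3 -c "
from workcell import *
print(finish_job())"
```

```text
the job is handed in; nothing more can be done
None
```

The orange filter was drawn off by its sleeve and now stands in the teal bin, with the white filter still in place; I handed the job in at about 15 s, but the hand-in returned no verdict and I had no direct reading of the sleeve position.

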